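# Snap a jar's cap on with the lever press

## Task

The black cap of the white jar only rests on its neck. Slide the jar, upright and without lifting it, along the base of the green hand press until it sits in the V-nest under the ram; pull the red-gripped lever down until the ram has pressed the cap fully home, stopping as soon as the lever goes solid rather than leaning on it, then ease the lever slowly all the way back up, never letting it fly back, and let go. Leave the tape roll, the solder reel and the brass-wool tip cleaner where they are, and the capped jar standing in the nest.

Things in the scene. Friction and masses are not known exactly. Their poses are not given: they have to be found in the camera images.
- press: Green hand press, fixed to the bench; origin under the ram's axis on the worktop. Axes: x from its open front to its column, y left, z up. Base plate 10 thick, 150 wide, from x -155 to +95. Its head (56 wide, x -28 to +68) begins at z 145, so an upright gripper has no room over the nest; a tool leaning back to -x by about 30 deg can push the jar in.
- nest (a point): Where the jar belongs: on the ram's axis, on top of the base plate (press's axes). Two slippery white plastic walls 42 mm high form a 60-degree V open to -x, mouth about 95 mm wide; a 56 mm jar pushed along +x against both walls stands centred on this point.
- ram: The steel ram, 22 mm thick, with a black rubber foot 30 mm across below it, on the vertical axis through the nest. With the lever up the foot's underside is 102 to 110 mm above the base plate: it is screwed out by a different, unmeasured amount each time. Origin on its axis, 18 to 26 mm above the foot's underside.
- jar_center (a point): Centre of the white jar's round body with a yellow band, half-way up, 30 mm above its underside; z up the jar. Body 56 mm across, 60 high, smooth, 0.3 to 0.45 kg with cap, loose. It starts standing on the press's base plate in front of the nest. 92 mm high with the cap raised, 80 capped. Push gently below mid-height or it tips.
- jar: The same jar; origin at the centre of its underside, z up the jar.
- cap (a joint): Travel in m of the jar's black ribbed cap (54 mm across, 20 high) down the neck: 0 = resting loose with a 12 mm gap, 0.012 = home on the shoulder. A snap bead resists with up to about 25 N near 0.002, less and less from there, lets go past 0.006 and then snaps the cap home by itself and holds it.
- lever (a joint): Press lever angle, rad: 0 = rest, arm raised 0.75 above level to the front; grows as pulled down, stop 1.15. Drives the ram 40 mm per rad. Return spring: 3 to 6 N at the grip, throws it back if let go. The snap adds about 6 N at the grip as the foot meets the cap (0.25 to 0.45), then eases; 0.3 later the cap bottoms and the lever goes solid.
- lever_grip (a point): Centre of the lever's red round grip, 20 mm thick, 70 long, level along the press's y axis, sticking out to the right of the 13 mm arm, whose plane is 70 mm right of the nest (y -70). Can be pinched from above, fingers before and behind it, or pushed down. It moves on a 170 mm circle about point lever_pivot, turning with the lever.
- lever_pivot (a point): Point on the lever's fixed hinge axis (along the press's y axis), level with the grip's centre in the press's y. Axes as the press.
- tape_roll: Bystander: orange tape roll lying flat, 68 mm across, 12 high, left of the press; origin under its centre.
- solder_reel: Bystander: light blue reel of solder, 54 mm across, 30 high, left of the press; origin under its centre.
- brass_wool: Bystander: dark round tip cleaner filled with brass wool, 62 mm across, 55 high, right of the press; origin under its centre.
Things that resemble listed ones, but are neither listed nor needed, are in the scene too. Leave any blue, brown or purple look-alike of the jar alone.

How it is judged:
By the outcome, as a careful person would: the job done as asked, in the order asked, and still so for the second after the job is handed in, with the robot touching nothing.
It also fails if it takes over 67 s, if anything falls off the work surface, if the arm or the gripper's body presses on something with over 40 N, if the wrist force passes 120 N, or if a joint passes its speed limit or range.

## Robot

A 6-joint arm with a two-finger parallel gripper is mounted at the origin on a cart in front of the work surface, level with it; the furniture and walls round the work are solid. World frame = base frame: x ahead of the robot, y to its left, z up, the work surface at z = 0. Lengths are in m, angles in rad, forces in N, time in s.
With the tool pointing down it reaches from about 0.325 to 0.75 m from the base axis. Payload 7.6 kg.
Tool frame: the origin (TCP) lies where the fingers leave the gripper's body, on its centre line; the fingertips stand 73 mm ahead of it and the grasp point (between the pads) lies 54 mm ahead of it; z points along the fingers, y is the line along which they close (so a half turn about z gives the same grasp; the last joint's range is limited). The gripper opens to 85 mm and grips with 20 to 120 N. Pads are 22 mm wide; open, the fingers measure 114 mm over their backs; the gripper's body (76 mm by 85 mm) begins 54 mm behind the grasp point. The pads swing forward as they close: fully open they stand 13 mm farther back than shut.
Start: joints at [-1.189, 0.052, 1.401, -0, 1.689, -0.07], TCP at [0.229, -0.472, 0.304] pointing down, gripper open.
Joint ranges: [-2.9, 2.9], [-0.91, 2.17], [0.12, 2.37], [-1.06, 4.2], [0.26, 2.73], [-2.93, 2.93]. Speed limits (rad/s): [2.57, 2.57, 3.01, 3.14, 3.14, 3.14].

## Interface

Orientations are given as a rotation vector (axis times angle).
In Python, from workcell import arm gives the robot as it stands. The module is installed in compiled form; this text tells all that it offers.
- The arm moves only by the tool arm_command, never from a script. Its argument "targets" is a list of rows, each a list of 7 numbers: the shift along the tool's x, y, z in m, then the turn, a rotation vector about the tool's x, y, z in rad, then the closure in counts, from 0 (fully open) to 255 (shut). A call has exactly 5 rows; each row shifts and turns the commanded pose from where the row before left it, along the tool's axes as they then stand; what a row does not reach is not made up. A row lasts 1/12 s, in which the tool goes at most 41.7 mm and 7.16 degrees, less where a joint would pass 70% of its speed; a pose out of reach is approached as far as the arm can. A call with a gripper value outside its range is refused whole. The fingers move at their own pace and stop on an object; "force" is the grip in N (left out, the last holds). Time passes only in rows, so rows that do not move let the fingers close, or fill a call up. It gives the time, the measured TCP pose, the force, the opening and the grip force at its end, in the units of the state.
- arm.get_state(): the state, without advancing time (a new reading comes with each control period).
- arm.read_camera(name): name is "side" or "top" or "wrist"; returns the picture (400x640x3 uint8, blue, green, red); there is no depth.
- arm.camera_info(name): a dict with "fx", "fy", "cx", "cy" (pixels), "k1" (the pictures are not rectified: a ray, as slopes to the right and down, at radius r is drawn at 1 + k1 r^2 times it, then the intrinsics apply), "origin" and "attitude" of the camera in the world. Camera axes: x right, y down, z forward; pixel columns grow to the right and rows downward; lengths in m; the calibration is good to about 2 mm. A picture is of the moment at which its call begins: read the wrist's pose just before it. camera_info takes no time and is no camera call; for the wrist camera it gives the pose at the moment of the call.
- arm.finish_job(): hands the job in; it is judged then, once.
The state is a dict: "clock": time; "joint_positions": joint angles; "qvel": joint speeds; "joint_torque": joint torques, N m; "eef_pos": TCP position; "tcp_rot": TCP orientation; "force": force on the tool from outside, world axes, zero at the start; "ft_torque": the same for the moment, N m; "finger_gap": finger opening in m; "grasp_force": force on a finger pad.
Only numpy, scipy, OpenCV 4.12 (cv2) and the standard library are available. Lean on these libraries where they do the work, as an engineer would, in place of code of your own. Each camera call takes 0.05 s, during which the arm holds its last target. There are 200 camera calls.

## Working session

There is one attempt and no reset: what is moved stays moved. The work goes in short steps, Python scripts to look and compute and a tool call to move; the robot and the scene stay as the last step left them, time stands still between calls to the robot, and variables do not carry over. Pictures are saved under pics/ and viewed, at most 10 in all, crops included, and the job is handed in when it is done.

Besides the shell and the picture viewer there is one more tool, called after "Emit:" as name([rows], argument=value, ...), one row to a line, values as JSON. arm_command: Moves the arm, as the interface text tells. Its arguments: {"type":"object","properties":{"targets":{"type":"array","items":{"type":"array","items":{"type":"number"}}},"force":{"type":"number"}},"required":["targets"]}

```bash
mkdir -p pics; cat > h.py <<'E'
import numpy as np, cv2
from scipy.spatial.transform import Rotation as R
from workcell import arm
def snap(n,f):
    i=arm.camera_info(n); p=arm.read_camera(n); cv2.imwrite(f'pics/{f}.png',p); return p,i
def Rm(a):
    a=np.array(a,float)
    return a if a.shape==(3,3) else (R.from_rotvec(a).as_matrix() if a.size==3 else R.from_quat(a).as_matrix())
def ray(i,u,v):
    K=np.array([[i['fx'],0,i['cx']],[0,i['fy'],i['cy']],[0,0,1.]])
    s=cv2.undistortPoints(np.array([[[u,v]]],float),K,np.array([i['k1'],0,0,0,0.]))[0,0]
    # model: r_d = r(1+k1 r^2)
    d=Rm(i['attitude'])@np.array([s[0],s[1],1]); return np.array(i['origin'],float),d/np.linalg.norm(d)
def tri(*rs):
    A=sum(np.eye(3)-np.outer(d,d) for o,d in rs); b=sum((np.eye(3)-np.outer(d,d))@o for o,d in rs)
    x=np.linalg.solve(A,b); return x,[np.linalg.norm(np.cross(x-o,d)) for o,d in rs]
def atz(r,z):
    o,d=r; return o+d*(z-o[2])/d[2]
def proj(i,p):
    c=Rm(i['attitude']).T@(np.array(p,float)-i['origin']); s=c[:2]/c[2]; s=s*(1+i['k1']*(s@s))
    return np.array([i['fx']*s[0]+i['cx'],i['fy']*s[1]+i['cy']])
E
python3 - <<'E'
from h import *
for n in('side','top'):
    p,i=snap(n,n+'0'); print(n,i)
s=arm.get_state(); print(s)
E
```

```text
side {'fx': 365.0376874723564, 'fy': 365.0376874723564, 'cx': 320.16824457057123, 'cy': 201.58602993285785, 'k1': -0.05588990467337833, 'origin': array([0.47945798, 0.5960483 , 1.01441564]), 'attitude': array([-0.06927086,  2.97536532, -0.9355585 ])}
top {'fx': 494.3553559816912, 'fy': 494.3553559816912, 'cx': 324.45675372027597, 'cy': 192.6836564628841, 'k1': -0.03278421004654058, 'origin': array([0.37472828, 0.04522712, 1.52531893]), 'attitude': array([-2.17368485,  2.13860422, -0.13297836])}
{'clock': 0.1, 'joint_positions': array([-1.18933170e+00,  5.27841448e-02,  1.40161207e+00, -3.05972152e-05,
        1.68859336e+00, -7.03239051e-02]), 'qvel': array([-4.82917464e-04, -2.67506622e-03, -1.81365768e-03, -7.95021364e-04,
        5.48880775e-04, -2.09583348e-05]), 'joint_torque': array([ 1.15279414e-03, -3.82584286e+01, -3.60985208e+01, -3.82514645e-05,
        4.77577880e-03,  1.40941243e-06]), 'eef_pos': array([ 0.22914524, -0.47217304,  0.30315676]), 'tcp_rot': array([-3.06043881e+00, -7.03334112e-01,  3.86976628e-04]), 'force': array([-0.30285328, -0.38407122,  0.23200841]), 'ft_torque': array([ 0.00418767, -0.03339011,  0.04301311]), 'grasp_force': 0.0, 'finger_gap': 0.08532411460009727}
```

View pics/side0.png

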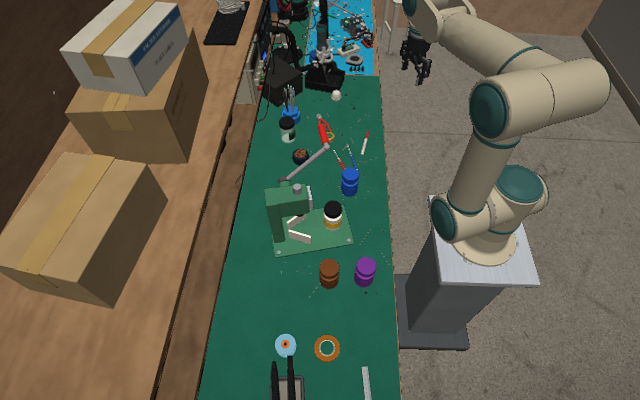

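View pics/top0.png

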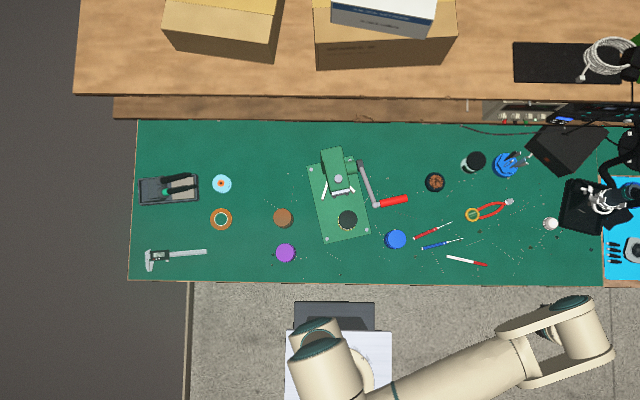

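Seen: the jar with the black cap and yellow band is on the press base (side 333,215; top 347,220). Possible mix-ups are blue (side 350,180), brown (330,272), purple (365,270) and another black-capped vessel at the back (side 287,130; top 472,162). The description picks the one on the base plate. The grip is at top (393,201), side (323,132). Close crop next.

```bash
python3 - <<'E'
import cv2,numpy as np
s=cv2.imread('pics/side0.png')[105:265,250:370]; t=cv2.imread('pics/top0.png')[135:255,295:425]
a=cv2.resize(s,None,fx=3.6,fy=3.6,interpolation=cv2.INTER_CUBIC); b=cv2.resize(t,None,fx=2.8,fy=2.8,interpolation=cv2.INTER_CUBIC)
o=np.zeros((576,800,3),np.uint8); o[:576,:432]=a; o[:336,434:434+364]=b; cv2.imwrite('pics/crop1.png',o)
E
```

```text
(no output)
```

View pics/crop1.png

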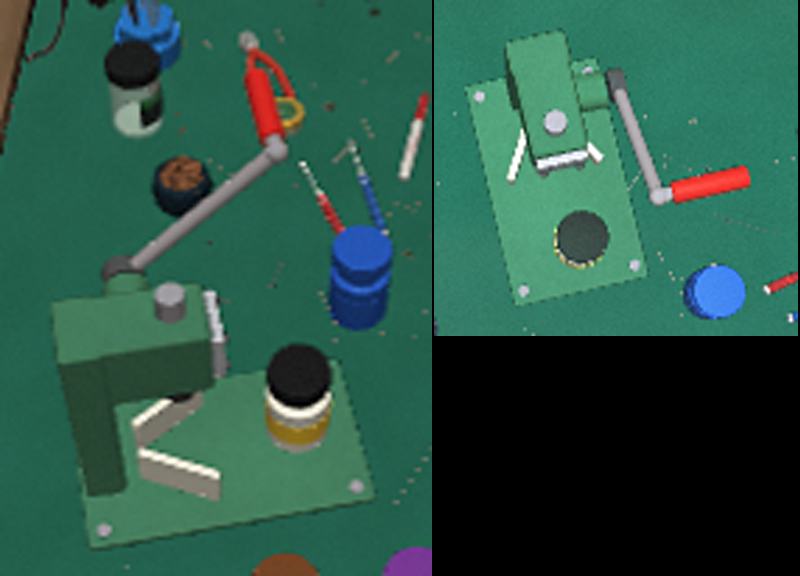

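```bash
cat > fit.py <<'E'
from h import *
from scipy.optimize import least_squares
ti=arm.camera_info('top'); si=arm.camera_info('side')
C={'fl':(-.155,.075),'fr':(-.155,-.075),'bl':(.095,.075),'br':(.095,-.075)}
obs=[(ti,'fl',(324.6,244.3)),(ti,'fr',(371.4,233.2)),(ti,'bl',(306.1,166.4)),(ti,'br',(352.9,155.7)),
(si,'fl',(353.9,242.5)),(si,'bl',(275.6,257.2)),(si,'fr',(345.3,205))]
def W(q,p): 
    c,s=np.cos(q[2]),np.sin(q[2]); return np.array([q[0]+c*p[0]-s*p[1],q[1]+s*p[0]+c*p[1],p[2]])
E
python3 - <<'E'
from fit import *
for i,k,o in obs: print(k,atz(ray(i,*o),.01).round(4))
r=least_squares(lambda q:np.concatenate([proj(i,W(q,(*C[k],.01)))-o for i,k,o in obs]),[.5,.1,0.])
q=r.x;print(q,r.fun.round(1))
def loc(p): c,s=np.cos(q[2]),np.sin(q[2]); d=p-np.array([q[0],q[1],0]); return np.array([c*d[0]+s*d[1],-s*d[0]+c*d[1],d[2]])
for n,a,b in(('cap',(347.9,220),(333,208.3)),('grip',(393.9,200.5),(323.6,134.2))):
    x,e=tri(ray(ti,*a),ray(si,*b)); print(n,x.round(4),np.round(e,4),loc(x).round(4))
print('grip ends', [atz(ray(ti,*a),x[2]).round(4) for a in((407.1,198.2),(380,202.9))])
print(loc(atz(ray(ti,347.9,220),.102)),loc(atz(ray(si,333,208.3),.102)))
print(Rm(arm.get_state()['tcp_rot']))
print(arm.camera_info('wrist'))
E
```

```text
fl [0.4061 0.0462 0.01  ]
fr [ 0.4422 -0.0964  0.01  ]
bl [0.6462 0.1077 0.01  ]
br [ 0.6825 -0.0376  0.01  ]
fl [0.4088 0.0466 0.01  ]
bl [0.6467 0.108  0.01  ]
fr [ 0.4369 -0.0938  0.01  ]
[0.57333056 0.01232629 0.24063747] [-0.7  0.4  0.3  0.5 -0.  -0.5  0.1 -0.3  1.2  0.5 -0.3 -0.1 -1.1 -0.9]
cap [ 0.4765 -0.0203  0.0968] [0.0012 0.0012] [-0.1018 -0.0086  0.0968]
grip [ 0.511  -0.1246  0.3031] [0.0003 0.0003] [-0.0932 -0.1181  0.3031]
grip ends [array([ 0.5175, -0.1576,  0.3031]), array([ 0.5047, -0.09  ,  0.3031])]
[-0.10316666 -0.00784254  0.102     ] [-0.09988074 -0.00562741  0.102     ]
[[ 8.99669292e-01  4.36571718e-01 -5.48247413e-04]
 [ 4.36572057e-01 -8.99668376e-01  1.28519969e-03]
 [ 6.78409768e-05 -1.39560420e-03 -9.99999024e-01]]
{'fx': 283.9087980718225, 'fy': 283.9087980718225, 'cx': 319.2476073818907, 'cy': 201.81882908649106, 'k1': 0.007085026223211128, 'origin': array([ 0.29825467, -0.43935001,  0.37262301]), 'attitude': array([ 2.43535215, -1.52707088, -0.23548622])}
```

```bash
cat > plan.py <<'E'
from h import *
Q=np.array([0.5733,0.0123,0.2406]); Z=R.from_euler('z',Q[2])
def pw(p): return Z.apply(p)+[Q[0],Q[1],0]
def lp(p): return Z.inv().apply(np.array(p)-[Q[0],Q[1],0])
def rot(lean,yaw):  # tool x at 'yaw' in press frame, pointing down, then leaned (tip to +press x)
    x=np.array([np.cos(yaw),np.sin(yaw),0]); z=np.array([0,0,-1.]); M=np.c_[x,np.cross(z,x),z]
    return Z*R.from_euler('y',-lean)*R.from_matrix(M)
def rows(p1,R1,n,g,start=None):
    s=arm.get_state(); p0,R0=start if start else (s['eef_pos'],R.from_rotvec(s['tcp_rot']))
    r=(R0.inv()*R1).as_rotvec()/n; d=(p1-p0)/n; k=R0; out=[]
    for j in range(n):
        out.append([*np.round(k.inv().apply(d),4),*np.round(r,4),g]); k=k*R.from_rotvec(r)
    for j in range(0,n,5): print([[float(a) for a in o] for o in out[j:j+5]])
    return p1,R1
def st():
    s=arm.get_state(); print(s['clock'],lp(s['eef_pos']).round(4),(Z.inv()*R.from_rotvec(s['tcp_rot'])).as_matrix().round(3).tolist(),s['force'].round(1),s['joint_positions'].round(2),s['finger_gap'])
E
python3 - <<'E'
from plan import *
a=rows(pw([-.215,-.007,.30]),rot(0,np.pi),25,165)
b=rows(pw([-.215,-.007,.25]),rot(np.radians(35),np.pi),5,165,a)
E
```

```text
[[0.0124, -0.013, 0.0001, -0.0, -0.0001, -0.1172, 165.0], [0.0138, -0.0114, 0.0001, -0.0, -0.0001, -0.1172, 165.0], [0.015, -0.0097, 0.0001, -0.0, -0.0001, -0.1172, 165.0], [0.0161, -0.0079, 0.0001, -0.0, -0.0001, -0.1172, 165.0], [0.0169, -0.006, 0.0001, -0.0, -0.0001, -0.1172, 165.0]]
[[0.0175, -0.0039, 0.0001, -0.0, -0.0001, -0.1172, 165.0], [0.0178, -0.0019, 0.0001, -0.0, -0.0001, -0.1172, 165.0], [0.0179, 0.0002, 0.0001, -0.0, -0.0001, -0.1172, 165.0], [0.0178, 0.0023, 0.0001, -0.0, -0.0001, -0.1172, 165.0], [0.0174, 0.0044, 0.0001, -0.0, -0.0001, -0.1172, 165.0]]
[[0.0167, 0.0064, 0.0001, -0.0, -0.0001, -0.1172, 165.0], [0.0159, 0.0083, 0.0001, -0.0, -0.0001, -0.1172, 165.0], [0.0148, 0.0101, 0.0001, -0.0, -0.0001, -0.1172, 165.0], [0.0135, 0.0118, 0.0001, -0.0, -0.0001, -0.1172, 165.0], [0.0121, 0.0133, 0.0001, -0.0, -0.0001, -0.1172, 165.0]]
[[0.0104, 0.0146, 0.0001, -0.0, -0.0001, -0.1172, 165.0], [0.0086, 0.0157, 0.0001, -0.0, -0.0001, -0.1172, 165.0], [0.0067, 0.0166, 0.0001, -0.0, -0.0001, -0.1172, 165.0], [0.0048, 0.0173, 0.0001, -0.0, -0.0001, -0.1172, 165.0], [0.0027, 0.0177, 0.0001, -0.0, -0.0001, -0.1172, 165.0]]
[[0.0006, 0.0179, 0.0001, -0.0, -0.0001, -0.1172, 165.0], [-0.0015, 0.0179, 0.0001, -0.0, -0.0001, -0.1172, 165.0], [-0.0036, 0.0176, 0.0001, -0.0, -0.0001, -0.1172, 165.0], [-0.0056, 0.017, 0.0001, -0.0, -0.0001, -0.1172, 165.0], [-0.0075, 0.0163, 0.0001, -0.0, -0.0001, -0.1172, 165.0]]
[[0.0, 0.0, 0.01, -0.0, -0.1222, 0.0, 165.0], [0.0012, -0.0, 0.0099, -0.0, -0.1222, 0.0, 165.0], [0.0024, -0.0, 0.0097, -0.0, -0.1222, 0.0, 165.0], [0.0036, -0.0, 0.0093, -0.0, -0.1222, 0.0, 165.0], [0.0047, -0.0, 0.0088, -0.0, -0.1222, 0.0, 165.0]]
```

Emit:
arm_command([
  [0.012,-0.013,0,0,0,-0.117,165],
  [0.014,-0.011,0,0,0,-0.117,165],
  [0.015,-0.01,0,0,0,-0.117,165],
  [0.016,-0.008,0,0,0,-0.117,165],
  [0.017,-0.006,0,0,0,-0.117,165],
], force=30)

```text
clock: 0.52
eef_pos: [0.2565, -0.3862, 0.3034]
tcp_rot: [-2.724, -1.564, -0.0]
force: [0.1, 0.2, 0.4]
finger_gap: 0.0299
grasp_force: 0.0
```

Emit:
arm_command([
  [0.0175,-0.004,0,0,0,-0.117,165],
  [0.018,-0.002,0,0,0,-0.117,165],
  [0.018,0,0,0,0,-0.117,165],
  [0.018,0.002,0,0,0,-0.117,165],
  [0.0175,0.004,0,0,0,-0.117,165],
])

```text
clock: 0.93
eef_pos: [0.2831, -0.3001, 0.3035]
tcp_rot: [-2.157, -2.283, -0.0]
force: [-0.6, 0.1, 0.1]
finger_gap: 0.03
grasp_force: 0.0
```

Emit:
arm_command([
  [0.017,0.006,0,0,0,-0.117,165],
  [0.016,0.008,0,0,0,-0.117,165],
  [0.015,0.01,0,0,0,-0.117,165],
  [0.0135,0.012,0,0,0,-0.117,165],
  [0.012,0.013,0,0,0,-0.117,165],
])

```text
clock: 1.35
eef_pos: [0.3099, -0.2145, 0.3036]
tcp_rot: [-1.407, -2.808, -0.0]
force: [-0.4, 0.4, 0.4]
finger_gap: 0.0299
grasp_force: 0.0
```

Emit:
arm_command([
  [0.0105,0.0145,0,0,0,-0.117,165],
  [0.0085,0.0155,0,0,0,-0.117,165],
  [0.0065,0.0165,0,0,0,-0.117,165],
  [0.005,0.017,0,0,0,-0.117,165],
  [0.003,0.0175,0,0,0,-0.117,165],
])

```text
clock: 1.77
eef_pos: [0.3369, -0.1299, 0.3036]
tcp_rot: [-0.538, -3.095, -0.0]
force: [-0.1, 0.8, 0.3]
finger_gap: 0.03
grasp_force: 0.0
```

Emit:
arm_command([
  [0.0005,0.018,0,0,0,-0.117,165],
  [-0.0015,0.018,0,0,0,-0.117,165],
  [-0.0035,0.0175,0,0,0,-0.117,165],
  [-0.0055,0.017,0,0,0,-0.117,165],
  [-0.0075,0.0165,0,0,0,-0.117,165],
])

```text
clock: 2.18
eef_pos: [0.3646, -0.0445, 0.3036]
tcp_rot: [0.377, -3.118, -0.0]
force: [0.0, -0.7, 0.2]
finger_gap: 0.0297
grasp_force: 0.0
```

Emit:
arm_command([
  [0,0,0.01,0,-0.122,0,165],
  [0.001,0,0.01,0,-0.122,0,165],
  [0.0025,0,0.0095,0,-0.122,0,165],
  [0.0035,0,0.0095,0,-0.122,0,165],
  [0.0045,0,0.009,0,-0.122,0,165],
])

```text
clock: 2.6
eef_pos: [0.3651, -0.0452, 0.2536]
tcp_rot: [-0.297, 2.511, 0.093]
force: [-0.6, -0.2, 0.2]
finger_gap: 0.0302
grasp_force: 0.0
```

```bash
python3 - <<'E'
from plan import *
st()
a=rows(pw([-.215,-.007,.079]),rot(np.radians(35),np.pi),10,165)
E
```

```text
2.6 [-0.2159 -0.0062  0.2536] [[-0.816, 0.006, 0.578], [0.004, 1.0, -0.004], [-0.578, -0.001, -0.816]] [-0.6 -0.2  0.2] [-0.43 -0.79  2.21  0.39  1.23 -2.27] 0.030179113509237514
[[0.01, -0.0001, 0.0143, -0.0004, 0.0005, -0.0004, 165.0], [0.01, -0.0001, 0.0143, -0.0004, 0.0005, -0.0004, 165.0], [0.01, -0.0001, 0.0143, -0.0004, 0.0005, -0.0004, 165.0], [0.01, -0.0001, 0.0143, -0.0004, 0.0005, -0.0004, 165.0], [0.01, -0.0001, 0.0143, -0.0004, 0.0005, -0.0004, 165.0]]
[[0.01, -0.0001, 0.0143, -0.0004, 0.0005, -0.0004, 165.0], [0.01, -0.0001, 0.0143, -0.0004, 0.0005, -0.0004, 165.0], [0.01, -0.0001, 0.0143, -0.0004, 0.0005, -0.0004, 165.0], [0.01, -0.0001, 0.0143, -0.0004, 0.0005, -0.0004, 165.0], [0.01, -0.0001, 0.0143, -0.0004, 0.0005, -0.0004, 165.0]]
```

Emit:
arm_command([
  [0.009,0,0.015,0,0,0,165],
  [0.009,0,0.015,0,0,0,165],
  [0.009,0,0.015,0,0,0,165],
  [0.009,0,0.015,0,0,0,165],
  [0.009,0,0.015,0,0,0,165],
])

```text
clock: 3.02
eef_pos: [0.3707, -0.0438, 0.1655]
tcp_rot: [-0.297, 2.517, 0.093]
force: [-0.3, 1.3, 0.6]
finger_gap: 0.0302
grasp_force: 0.0
```

Emit:
arm_command([
  [0.009,0,0.015,0,0,0,165],
  [0.009,0,0.015,0,0,0,165],
  [0.009,0,0.015,0,0,0,165],
  [0.009,0,0.015,0,0,0,165],
  [0.009,0,0.015,0,0,0,165],
])

```text
clock: 3.43
eef_pos: [0.3856, -0.0448, 0.0808]
tcp_rot: [-0.299, 2.522, 0.096]
force: [0.4, -0.6, 0.1]
finger_gap: 0.0302
grasp_force: 0.0
```

```bash
python3 - <<'E'
from plan import *
st()
ims=[]
for n,(y,x) in(('top',(150,300)),('side',(150,260))):
    p,i=snap(n,n+'1'); ims.append(cv2.resize(p[y:y+110,x:x+110],None,fx=3.6,fy=3.6,interpolation=cv2.INTER_CUBIC))
cv2.imwrite('pics/c2.png',np.hstack(ims))
E
```

```text
3.4333 [-0.1959 -0.0107  0.0808] [[-0.823, 0.004, 0.568], [0.004, 1.0, -0.0], [-0.568, 0.002, -0.823]] [ 0.4 -0.6  0.1] [-0.39 -0.43  2.37  0.51  0.77 -2.49] 0.030155647275686863
```

View pics/c2.png

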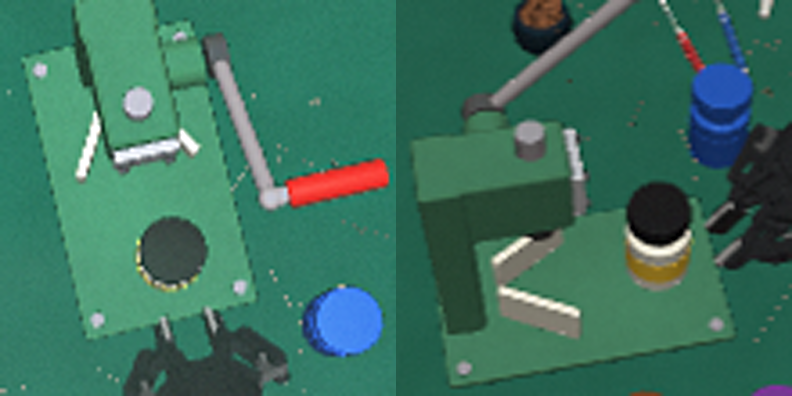

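```bash
python3 - <<'E'
from plan import *
i=arm.camera_info('top')
for z in(.02,.03): print(lp(atz(ray(i,351.9,237.8),z)).round(4))
# jar expected pixel check and cap lower rim/body
p=cv2.imread('pics/top1.png'); g=p[205:240,330:365].astype(int)
m=(p.max(2)<70).astype(np.uint8); n,l,s,c=cv2.connectedComponentsWithStats(m)
for k in range(1,n):
    if s[k,4]>60 and 330<c[k][0]<365 and 205<c[k][1]<235: print(s[k],c[k],lp(atz(ray(i,*c[k]),.102)).round(4))
E
```

```text
[-0.1538 -0.0124  0.02  ]
[-0.154  -0.0117  0.03  ]
```

Emit:
arm_command([
  [-0.0033,0.001,0.0023,0,0,0,165],
  [-0.0033,0.001,0.0023,0,0,0,165],
  [-0.0025,0.001,0.0017,0,0,0,165],
  [-0.0025,0.001,0.0017,0,0,0,165],
  [-0.0017,0,0.0011,0,0,0,165],
])

```text
clock: 3.95
eef_pos: [0.4007, -0.0368, 0.0823]
tcp_rot: [-0.3, 2.521, 0.096]
force: [-0.1, -0.5, 0.7]
finger_gap: 0.0301
grasp_force: 0.0
```

Emit:
arm_command([
  [-0.0017,0,0.0011,0,0,0,165],
  [-0.0017,0,0.0011,0,0,0,165],
  [-0.0017,0,0.0011,0,0,0,165],
  [-0.0017,0,0.0011,0,0,0,165],
  [-0.0017,0,0.0011,0,0,0,165],
])

```text
clock: 4.37
eef_pos: [0.4101, -0.0348, 0.0819]
tcp_rot: [-0.299, 2.523, 0.097]
force: [-1.6, -2.3, 0.9]
finger_gap: 0.03
grasp_force: 0.8
```

```bash
python3 - <<'E'
from plan import *
st()
E
```

```text
4.3667 [-0.1697 -0.0068  0.0819] [[-0.823, 0.004, 0.568], [0.004, 1.0, -0.0], [-0.568, 0.002, -0.823]] [-1.6 -2.3  0.9] [-0.33 -0.35  2.3   0.49  0.72 -2.43] 0.029994803872502987
```

Emit:
arm_command([
  [-0.0029,0.0003,0.0023,0,0,0,165],
  [-0.0029,0.0003,0.0023,0,0,0,165],
  [-0.0029,0.0003,0.0023,0,0,0,165],
  [-0.0029,0.0003,0.0023,0,0,0,165],
  [-0.0029,0.0003,0.0023,0,0,0,165],
])

```text
clock: 4.78
eef_pos: [0.428, -0.0288, 0.0807]
tcp_rot: [-0.299, 2.522, 0.097]
force: [-1.9, -0.3, 1.2]
finger_gap: 0.0304
grasp_force: 1.1
```

Emit:
arm_command([
  [-0.0029,0.0003,0.002,0,0,0,165],
  [-0.0029,0.0003,0.002,0,0,0,165],
  [-0.0029,0.0003,0.002,0,0,0,165],
  [-0.0029,0.0003,0.002,0,0,0,165],
  [-0.0029,0.0003,0.002,0,0,0,165],
])

```text
clock: 5.2
eef_pos: [0.4447, -0.0232, 0.0808]
tcp_rot: [-0.299, 2.522, 0.097]
force: [-2.9, -0.4, 1.0]
finger_gap: 0.0299
grasp_force: 1.1
```

Emit:
arm_command([
  [-0.0029,0.0003,0.002,0,0,0,165],
  [-0.0029,0.0003,0.002,0,0,0,165],
  [-0.0029,0.0003,0.002,0,0,0,165],
  [-0.0029,0.0003,0.002,0,0,0,165],
  [-0.0029,0.0003,0.002,0,0,0,165],
])

```text
clock: 5.62
eef_pos: [0.4615, -0.0176, 0.0808]
tcp_rot: [-0.299, 2.522, 0.097]
force: [-1.3, -0.5, -0.0]
finger_gap: 0.0301
grasp_force: 1.0
```

```bash
python3 - <<'E'
from plan import *
st()
ims=[]
for n,(y,x) in(('top',(150,300)),('side',(150,260))):
    p,i=snap(n,n+'2'); ims.append(cv2.resize(p[y:y+110,x:x+110],None,fx=3.6,fy=3.6,interpolation=cv2.INTER_CUBIC))
cv2.imwrite('pics/c3.png',np.hstack(ims))
E
```

```text
5.6167 [-0.1157 -0.0024  0.0808] [[-0.823, 0.004, 0.568], [0.004, 1.0, -0.0], [-0.568, 0.003, -0.823]] [-1.3 -0.5 -0. ] [-0.24 -0.17  2.17  0.45  0.64 -2.34] 0.030145374975265617
```

View pics/c3.png

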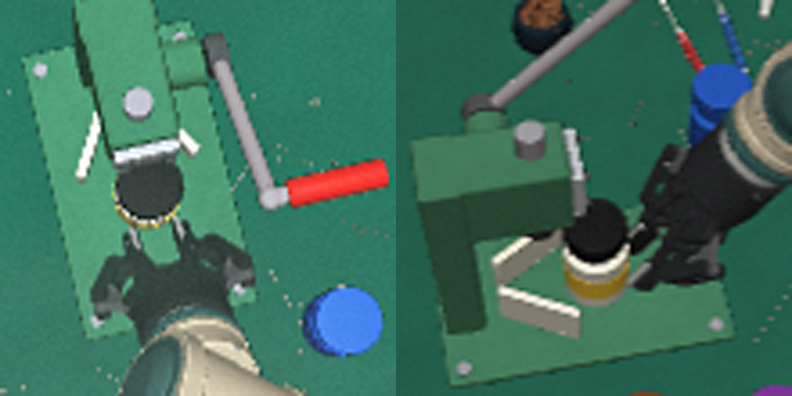

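Emit:
arm_command([
  [-0.0029,0.0003,0.002,0,0,0,165],
  [-0.0029,0.0003,0.002,0,0,0,165],
  [-0.0029,0.0003,0.002,0,0,0,165],
  [-0.0029,0.0003,0.002,0,0,0,165],
  [-0.0029,0.0003,0.002,0,0,0,165],
])

```text
clock: 6.13
eef_pos: [0.4782, -0.012, 0.0808]
tcp_rot: [-0.299, 2.522, 0.097]
force: [-1.6, -1.0, -1.4]
finger_gap: 0.0303
grasp_force: 0.9
```

Emit:
arm_command([
  [-0.0029,0.0002,0.002,0,0,0,165],
  [-0.0025,0.0002,0.0017,0,0,0,165],
  [-0.002,0.0002,0.0014,0,0,0,165],
  [-0.002,0,0.0014,0,0,0,165],
  [-0.002,0,0.0014,0,0,0,165],
])

```text
clock: 6.55
eef_pos: [0.4915, -0.0082, 0.0808]
tcp_rot: [-0.299, 2.522, 0.097]
force: [-2.8, -0.1, -0.1]
finger_gap: 0.0304
grasp_force: 0.9
```

```bash
python3 - <<'E'
from plan import *
st()
E
```

```text
6.55 [-0.0844 -0.0004  0.0808] [[-0.823, 0.004, 0.568], [0.004, 1.0, 0.0], [-0.568, 0.003, -0.823]] [-2.8 -0.1 -0.1] [-0.19 -0.08  2.09  0.43  0.62 -2.29] 0.03035357198191423
```

Small steps until the walls stop it.

Emit:
arm_command([
  [-0.0012,0,0.0008,0,0,0,165],
  [-0.0012,0,0.0008,0,0,0,165],
  [-0.0012,0,0.0008,0,0,0,165],
  [-0.0012,0,0.0008,0,0,0,165],
  [-0.0012,0,0.0008,0,0,0,165],
])

```text
clock: 6.97
eef_pos: [0.4984, -0.0066, 0.0809]
tcp_rot: [-0.299, 2.522, 0.097]
force: [-2.0, -0.9, -0.7]
finger_gap: 0.0306
grasp_force: 0.7
```

Emit:
arm_command([
  [-0.0008,0,0.0006,0,0,0,165],
  [-0.0008,0,0.0006,0,0,0,165],
  [-0.0008,0,0.0006,0,0,0,165],
  [-0.0008,0,0.0006,0,0,0,165],
  [-0.0008,0,0.0005,0,0,0,165],
])

```text
clock: 7.38
eef_pos: [0.5032, -0.0055, 0.0809]
tcp_rot: [-0.299, 2.522, 0.097]
force: [-1.5, 0.5, -0.9]
finger_gap: 0.0299
grasp_force: 0.8
```

Emit:
arm_command([
  [-0.0008,0,0.0006,0,0,0,165],
  [-0.0008,0,0.0006,0,0,0,165],
  [-0.0008,0,0.0006,0,0,0,165],
  [-0.0008,0,0.0006,0,0,0,165],
  [-0.0008,0,0.0006,0,0,0,165],
])

```text
clock: 7.8
eef_pos: [0.5078, -0.0042, 0.0805]
tcp_rot: [-0.3, 2.523, 0.097]
force: [-9.7, -1.5, 4.2]
finger_gap: 0.0299
grasp_force: 5.1
```

```bash
python3 - <<'E'
from plan import *
st()
ims=[]
for n,(y,x) in(('top',(150,300)),('side',(150,260))):
    p,i=snap(n,n+'3'); ims.append(cv2.resize(p[y:y+110,x:x+110],None,fx=3.6,fy=3.6,interpolation=cv2.INTER_CUBIC))
cv2.imwrite('pics/c4.png',np.hstack(ims))
E
```

```text
7.8 [-0.0676 -0.0004  0.0805] [[-0.823, 0.003, 0.568], [0.004, 1.0, 0.0], [-0.568, 0.003, -0.823]] [-9.7 -1.5  4.2] [-0.18 -0.03  2.04  0.41  0.61 -2.26] 0.029857781791510624
```

View pics/c4.png

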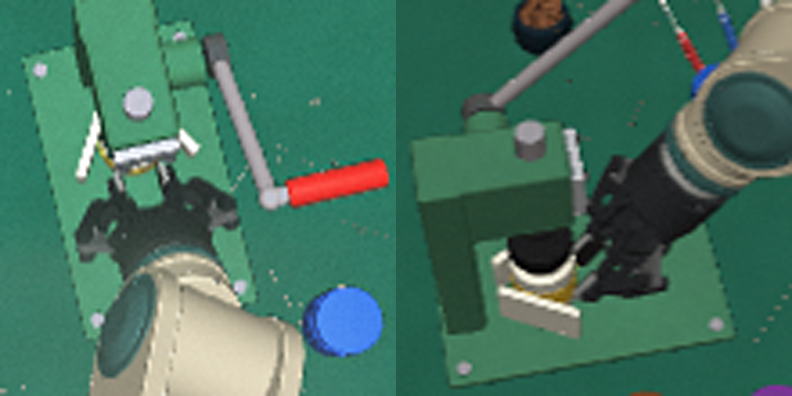

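Emit:
arm_command([
  [0.004,0,-0.0028,0,0,0,165],
  [0.008,0,-0.0056,0,0,0,165],
  [0.012,0,-0.0083,0,0,0,165],
  [0.016,0,-0.011,0,0,0,165],
  [0.016,0,-0.011,0,0,0,165],
])

```text
clock: 8.32
eef_pos: [0.4413, -0.0204, 0.0808]
tcp_rot: [-0.3, 2.521, 0.096]
force: [-0.8, -0.4, -0.1]
finger_gap: 0.0301
grasp_force: 0.0
```

Emit:
arm_command([
  [0.016,0,-0.011,0,0,0,165],
  [0.01,0,-0.0075,0,0,0,165],
  [0,0,-0.01,0,0,0,165],
  [-0.005,0,-0.02,0,0,0,165],
  [-0.01,0,-0.025,0,0,0,165],
])

```text
clock: 8.73
eef_pos: [0.3909, -0.0322, 0.1337]
tcp_rot: [-0.298, 2.526, 0.098]
force: [1.6, 0.6, 0.7]
finger_gap: 0.0301
grasp_force: 0.0
```

```bash
python3 - <<'E'
from plan import *
st()
a=rows(pw([-.185,-.005,.28]),rot(np.radians(35),np.pi),5,100)
b=rows(pw([-.185,-.02,.41]),rot(0,np.pi),5,0,a)
c=rows(pw([-.093,-.12,.43]),rot(0,np.pi/2),15,0,b)
p,i=snap('side','side4'); cv2.imwrite('pics/c5.png',cv2.resize(p[150:260,260:370],None,fx=5,fy=5,interpolation=cv2.INTER_CUBIC))
E
```

```text
8.7333 [-0.1877  0.0002  0.1337] [[-0.825, 0.004, 0.566], [0.006, 1.0, 0.001], [-0.566, 0.004, -0.825]] [1.6 0.6 0.7] [-0.35 -0.55  2.32  0.41  0.9  -2.33] 0.03013281051209375
[[-0.017, -0.0009, -0.0238, 0.0002, -0.0019, -0.0012, 100.0], [-0.0171, -0.0009, -0.0238, 0.0002, -0.0019, -0.0012, 100.0], [-0.0171, -0.001, -0.0238, 0.0002, -0.0019, -0.0012, 100.0], [-0.0171, -0.001, -0.0237, 0.0002, -0.0019, -0.0012, 100.0], [-0.0172, -0.001, -0.0237, 0.0002, -0.0019, -0.0012, 100.0]]
[[-0.0149, -0.003, -0.0213, 0.0, 0.1222, -0.0, 0.0], [-0.0122, -0.003, -0.023, 0.0, 0.1222, -0.0, 0.0], [-0.0093, -0.003, -0.0243, 0.0, 0.1222, -0.0, 0.0], [-0.0063, -0.003, -0.0252, 0.0, 0.1222, -0.0, 0.0], [-0.0032, -0.003, -0.0258, 0.0, 0.1222, -0.0, 0.0]]
[[-0.0061, -0.0067, -0.0013, 0.0, 0.0, 0.1047, 0.0], [-0.0068, -0.006, -0.0013, 0.0, 0.0, 0.1047, 0.0], [-0.0074, -0.0052, -0.0013, 0.0, 0.0, 0.1047, 0.0], [-0.0079, -0.0044, -0.0013, 0.0, 0.0, 0.1047, 0.0], [-0.0083, -0.0036, -0.0013, 0.0, 0.0, 0.1047, 0.0]]
[[-0.0086, -0.0027, -0.0013, 0.0, 0.0, 0.1047, 0.0], [-0.0089, -0.0018, -0.0013, 0.0, 0.0, 0.1047, 0.0], [-0.009, -0.0009, -0.0013, 0.0, 0.0, 0.1047, 0.0], [-0.0091, 0.0001, -0.0013, 0.0, 0.0, 0.1047, 0.0], [-0.009, 0.001, -0.0013, 0.0, 0.0, 0.1047, 0.0]]
[[-0.0088, 0.002, -0.0013, 0.0, 0.0, 0.1047, 0.0], [-0.0086, 0.0029, -0.0013, 0.0, 0.0, 0.1047, 0.0], [-0.0082, 0.0038, -0.0013, 0.0, 0.0, 0.1047, 0.0], [-0.0078, 0.0046, -0.0013, 0.0, 0.0, 0.1047, 0.0], [-0.0073, 0.0054, -0.0013, 0.0, 0.0, 0.1047, 0.0]]
```

View pics/c5.png

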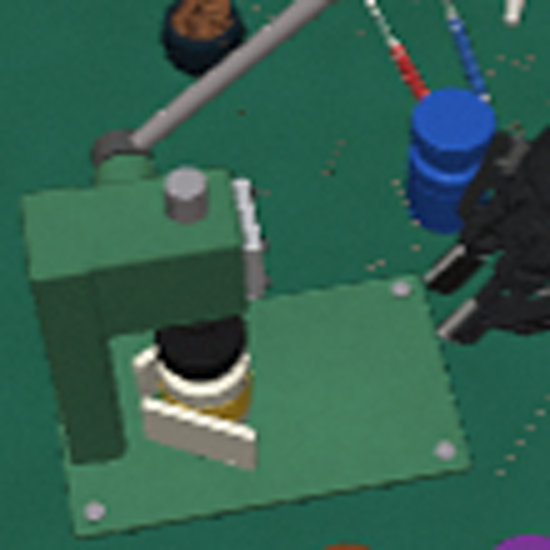

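The jar stands upright, capped loosely, against both walls (crop ~205,360). Now to the lever.

Emit:
arm_command([
  [-0.017,-0.001,-0.024,0,-0.002,-0.001,100],
  [-0.017,-0.001,-0.024,0,-0.002,-0.001,100],
  [-0.017,-0.001,-0.024,0,-0.002,-0.001,100],
  [-0.017,-0.001,-0.024,0,-0.002,-0.001,100],
  [-0.017,-0.001,-0.024,0,-0.002,-0.001,100],
])

```text
clock: 9.2
eef_pos: [0.3946, -0.0371, 0.2838]
tcp_rot: [-0.304, 2.509, 0.095]
force: [0.9, 0.5, -0.2]
finger_gap: 0.0521
grasp_force: 0.0
```

Emit:
arm_command([
  [-0.015,-0.003,-0.021,0,0.122,0,0],
  [-0.012,-0.003,-0.023,0,0.122,0,0],
  [-0.009,-0.003,-0.024,0,0.122,0,0],
  [-0.006,-0.003,-0.025,0,0.122,0,0],
  [-0.003,-0.003,-0.026,0,0.122,0,0],
])

```text
clock: 9.62
eef_pos: [0.3974, -0.0519, 0.4133]
tcp_rot: [-0.377, 3.117, -0.002]
force: [0.3, 0.0, -0.2]
finger_gap: 0.0856
grasp_force: 0.0
```

Emit:
arm_command([
  [-0.006,-0.0065,-0.0015,0,0,0.105,0],
  [-0.007,-0.006,-0.0015,0,0,0.105,0],
  [-0.0075,-0.005,-0.0015,0,0,0.105,0],
  [-0.008,-0.0045,-0.0015,0,0,0.105,0],
  [-0.0085,-0.0035,-0.0015,0,0,0.105,0],
])

```text
clock: 10.03
eef_pos: [0.436, -0.0768, 0.4189]
tcp_rot: [0.451, 3.104, 0.003]
force: [-0.1, -0.7, 0.3]
finger_gap: 0.0852
grasp_force: 0.0
```

Emit:
arm_command([
  [-0.0085,-0.0025,-0.0015,0,0,0.105,0],
  [-0.009,-0.002,-0.0015,0,0,0.105,0],
  [-0.009,-0.001,-0.0015,0,0,0.105,0],
  [-0.009,0,-0.0015,0,0,0.105,0],
  [-0.009,0.001,-0.0015,0,0,0.105,0],
])

```text
clock: 10.45
eef_pos: [0.4733, -0.1021, 0.4266]
tcp_rot: [1.241, 2.881, 0.005]
force: [0.5, -0.5, -0.5]
finger_gap: 0.0852
grasp_force: 0.0
```

Emit:
arm_command([
  [-0.009,0.002,-0.0015,0,0,0.105,0],
  [-0.0085,0.003,-0.0015,0,0,0.105,0],
  [-0.008,0.004,-0.0015,0,0,0.105,0],
  [-0.008,0.0045,-0.0015,0,0,0.105,0],
  [-0.0075,0.0055,-0.0015,0,0,0.105,0],
])

```text
clock: 10.87
eef_pos: [0.5113, -0.1274, 0.4342]
tcp_rot: [1.947, 2.461, 0.006]
force: [-0.4, -0.2, -0.0]
finger_gap: 0.0856
grasp_force: 0.0
```

```bash
python3 - <<'E'
from plan import *
st()
p,i=snap('wrist','w5'); print(i)
g=pw([-.0932,-.1181,.3031]); print(proj(i,g))
m=((p[...,2]>130)&(p[...,1]<60)&(p[...,0]<60)).astype(np.uint8); n,l,s,c=cv2.connectedComponentsWithStats(m)
for k in range(1,n):
    if s[k,4]>200: print(s[k],c[k])
a=rows(pw([-.0932,-.12,.357]),rot(0,np.pi/2),5,0)
E
```

```text
10.8667 [-0.0935 -0.1209  0.4342] [[0.008, 1.0, 0.006], [1.0, -0.008, -0.001], [-0.001, 0.006, -1.0]] [-0.4 -0.2 -0. ] [-0.32  0.07  1.13  0.    1.94 -0.55] 0.08559157530204213
{'fx': 283.9087980718225, 'fy': 283.9087980718225, 'cx': 319.2476073818907, 'cy': 201.81882908649106, 'k1': 0.007085026223211128, 'origin': array([ 0.49355161, -0.05348495,  0.50363745]), 'attitude': array([2.81956826, 0.32594507, 0.05740284])}
[318.74766021 214.52934213]
[[0.0004, -0.0002, 0.0154, 0.0011, 0.0001, -0.003, 0.0], [0.0004, -0.0001, 0.0154, 0.0011, 0.0001, -0.003, 0.0], [0.0004, -0.0001, 0.0154, 0.0011, 0.0001, -0.003, 0.0], [0.0004, -0.0001, 0.0154, 0.0011, 0.0001, -0.003, 0.0], [0.0004, -0.0001, 0.0154, 0.0011, 0.0001, -0.003, 0.0]]
```

View pics/w5.png

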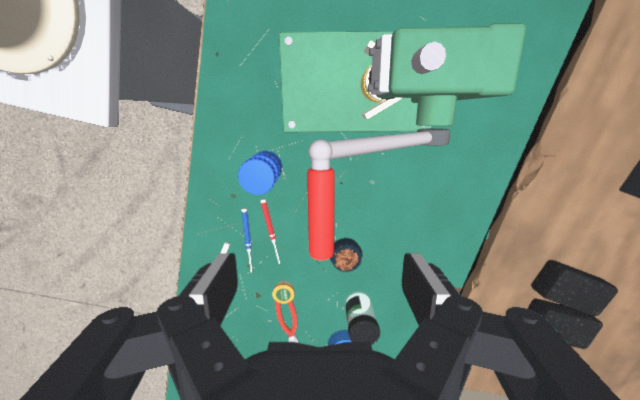

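The grip is at (320,214) against a predicted (319,214.5), so the fix holds. Descending and closing.

Emit:
arm_command([
  [0,0,0.015,0,0,0,0],
  [0,0,0.018,0,0,0,0],
  [0,0,0.018,0,0,0,0],
  [0,0,0.016,0,0,0,0],
  [0,0,0.01,0,0,0,0],
])

```text
clock: 11.33
eef_pos: [0.5108, -0.1269, 0.3551]
tcp_rot: [1.939, 2.47, 0.005]
force: [-0.3, 0.2, -1.1]
finger_gap: 0.0856
grasp_force: 0.0
```

Emit:
arm_command([
  [0,0,0,0,0,0,120],
  [0,0,0,0,0,0,160],
  [0,0,0,0,0,0,180],
  [0,0,0,0,0,0,195],
  [0,0,0,0,0,0,220],
], force=40)

```text
clock: 11.75
eef_pos: [0.5113, -0.1271, 0.3582]
tcp_rot: [1.94, 2.465, 0.006]
force: [-0.1, 0.6, 0.4]
finger_gap: 0.0255
grasp_force: 0.0
```

Emit:
arm_command([
  [0,0,0,0,0,0,255],
  [0,0,0,0,0,0,255],
  [0,0,0,0,0,0,255],
  [0,0,0,0,0,0,255],
  [0,0,0,0,0,0,255],
])

```text
clock: 12.17
eef_pos: [0.5112, -0.1271, 0.3576]
tcp_rot: [1.941, 2.465, 0.006]
force: [0.6, 0.4, 2.6]
finger_gap: 0.0182
grasp_force: 39.2
```

```bash
python3 - <<'E'
from plan import *
st()
# arc: tool y = +press x, tool z = down
for a,b in((0,.1),(.1,.2),(.2,.3),(.3,.4),(.4,.5),(.5,.6),(.6,.7),(.7,.8)):
    f=lambda t:np.array([-.17*np.cos(.75-t),-.17*np.sin(.75-t)]); d=f(b)-f(a); print(a,b,d.round(4))
E
```

```text
12.1667 [-0.0935 -0.1206  0.3576] [[0.004, 1.0, 0.006], [1.0, -0.004, -0.001], [-0.001, 0.006, -1.0]] [0.6 0.4 2.6] [-0.31  0.05  1.3   0.    1.79 -0.55] 0.018220953928128437
0 0.1 [-0.0109  0.013 ]
0.1 0.2 [-0.0096  0.014 ]
0.2 0.3 [-0.0081  0.0149]
0.3 0.4 [-0.0066  0.0157]
0.4 0.5 [-0.005   0.0162]
0.5 0.6 [-0.0034  0.0167]
0.6 0.7 [-0.0017  0.0169]
0.7 0.8 [0.    0.017]
```

Emit:
arm_command([
  [0,-0.0022,0.0026,0,0,0,255],
  [0,-0.0022,0.0026,0,0,0,255],
  [0,-0.0022,0.0026,0,0,0,255],
  [0,-0.0022,0.0026,0,0,0,255],
  [0,-0.0022,0.0026,0,0,0,255],
])

```text
clock: 12.58
eef_pos: [0.5004, -0.1298, 0.3438]
tcp_rot: [1.941, 2.465, 0.006]
force: [5.5, -1.0, 1.9]
finger_gap: 0.0186
grasp_force: 39.3
```

Emit:
arm_command([
  [0,-0.0019,0.0028,0,0,0,255],
  [0,-0.0019,0.0028,0,0,0,255],
  [0,-0.0019,0.0028,0,0,0,255],
  [0,-0.0019,0.0028,0,0,0,255],
  [0,-0.0019,0.0028,0,0,0,255],
])

```text
clock: 13.0
eef_pos: [0.4912, -0.132, 0.3299]
tcp_rot: [1.941, 2.465, 0.006]
force: [6.5, -0.6, 3.9]
finger_gap: 0.0186
grasp_force: 39.3
```

```bash
python3 - <<'E'
from plan import *
st()
p,i=snap('wrist','w6')
m=((p[...,2]>130)&(p[...,1]<60)&(p[...,0]<60)).astype(np.uint8); n,l,s,c=cv2.connectedComponentsWithStats(m)
E
```

```text
13.0 [-0.1141 -0.1206  0.3299] [[0.004, 1.0, 0.005], [1.0, -0.004, -0.001], [-0.001, 0.005, -1.0]] [ 6.5 -0.6  3.9] [-0.34 -0.    1.4   0.    1.73 -0.57] 0.018581985073682444
```

Emit:
arm_command([
  [0,-0.0016,0.003,0,0,0,255],
  [0,-0.0016,0.003,0,0,0,255],
  [0,-0.0016,0.003,0,0,0,255],
  [0,-0.0016,0.003,0,0,0,255],
  [0,-0.0016,0.003,0,0,0,255],
])

```text
clock: 13.47
eef_pos: [0.4837, -0.1338, 0.3147]
tcp_rot: [1.941, 2.465, 0.006]
force: [7.3, -1.6, 2.9]
finger_gap: 0.0187
grasp_force: 40.0
```

Emit:
arm_command([
  [0,-0.0014,0.0031,0,0,0,255],
  [0,-0.0014,0.0031,0,0,0,255],
  [0,-0.0013,0.0031,0,0,0,255],
  [0,-0.0013,0.0032,0,0,0,255],
  [0,-0.0012,0.0032,0,0,0,255],
])

```text
clock: 13.88
eef_pos: [0.4781, -0.1351, 0.3009]
tcp_rot: [1.938, 2.463, 0.01]
force: [8.3, 1.8, 10.6]
finger_gap: 0.0188
grasp_force: 41.0
```

Emit:
arm_command([
  [0,-0.0005,0.0016,0,0,0,255],
  [0,-0.0005,0.0016,0,0,0,255],
  [0,-0.0005,0.0016,0,0,0,255],
  [0,-0.0005,0.0016,0,0,0,255],
  [0,-0.0005,0.0016,0,0,0,255],
])

```text
clock: 14.3
eef_pos: [0.4755, -0.1357, 0.292]
tcp_rot: [1.939, 2.464, 0.008]
force: [7.7, -0.4, 6.7]
finger_gap: 0.0187
grasp_force: 41.2
```

```bash
python3 - <<'E'
from plan import *
st()
E
```

```text
14.3 [-0.1303 -0.1205  0.292 ] [[0.003, 1.0, 0.008], [1.0, -0.003, -0.002], [-0.002, 0.008, -1.0]] [ 7.7 -0.4  6.7] [-0.35 -0.04  1.51  0.    1.66 -0.59] 0.01866602504349636
```

Emit:
arm_command([
  [0,-0.0005,0.0016,0,0,0,255],
  [0,-0.0005,0.0016,0,0,0,255],
  [0,-0.0004,0.0016,0,0,0,255],
  [0,-0.0004,0.0016,0,0,0,255],
  [0,-0.0004,0.0016,0,0,0,255],
])

```text
clock: 14.72
eef_pos: [0.4732, -0.1363, 0.2838]
tcp_rot: [1.94, 2.464, 0.008]
force: [5.9, -0.2, 5.2]
finger_gap: 0.0182
grasp_force: 40.7
```

Emit:
arm_command([
  [0,-0.0004,0.0016,0,0,0,255],
  [0,-0.0004,0.0016,0,0,0,255],
  [0,-0.0003,0.0016,0,0,0,255],
  [0,-0.0003,0.0016,0,0,0,255],
  [0,-0.0003,0.0016,0,0,0,255],
])

```text
clock: 15.13
eef_pos: [0.4716, -0.1367, 0.2755]
tcp_rot: [1.94, 2.465, 0.007]
force: [6.4, -0.9, 5.0]
finger_gap: 0.0186
grasp_force: 41.2
```

Emit:
arm_command([
  [0,-0.0002,0.001,0,0,0,255],
  [0,-0.0002,0.001,0,0,0,255],
  [0,-0.0002,0.001,0,0,0,255],
  [0,-0.0002,0.001,0,0,0,255],
  [0,-0.0002,0.001,0,0,0,255],
])

```text
clock: 15.55
eef_pos: [0.4707, -0.1369, 0.2706]
tcp_rot: [1.94, 2.465, 0.008]
force: [5.4, -0.6, 4.9]
finger_gap: 0.0187
grasp_force: 41.4
```

Emit:
arm_command([
  [0,-0.0002,0.001,0,0,0,255],
  [0,-0.0001,0.001,0,0,0,255],
  [0,-0.0001,0.001,0,0,0,255],
  [0,-0.0001,0.001,0,0,0,255],
  [0,-0.0001,0.001,0,0,0,255],
])

```text
clock: 15.97
eef_pos: [0.47, -0.1371, 0.2656]
tcp_rot: [1.94, 2.465, 0.007]
force: [6.1, -0.9, 4.8]
finger_gap: 0.0187
grasp_force: 41.8
```

Emit:
arm_command([
  [0,-0.0001,0.0008,0,0,0,255],
  [0,-0.0001,0.0008,0,0,0,255],
  [0,-0.0001,0.0008,0,0,0,255],
  [0,-0.0001,0.0008,0,0,0,255],
  [0,-0.0001,0.0008,0,0,0,255],
])

```text
clock: 16.38
eef_pos: [0.4695, -0.1372, 0.2616]
tcp_rot: [1.94, 2.465, 0.007]
force: [8.1, -0.4, 4.0]
finger_gap: 0.0188
grasp_force: 42.0
```

Emit:
arm_command([
  [0,-0.0001,0.0008,0,0,0,255],
  [0,-0.0001,0.0008,0,0,0,255],
  [0,0,0.0008,0,0,0,255],
  [0,0,0.0008,0,0,0,255],
  [0,0,0.0008,0,0,0,255],
])

```text
clock: 16.8
eef_pos: [0.4692, -0.1373, 0.2588]
tcp_rot: [1.94, 2.464, 0.007]
force: [2.1, 0.3, 9.9]
finger_gap: 0.0185
grasp_force: 42.7
```

Emit:
arm_command([
  [0,0,0.0004,0,0,0,255],
  [0,0,0.0004,0,0,0,255],
  [0,0,0.0004,0,0,0,255],
  [0,0,0,0,0,0,255],
  [0,0,0,0,0,0,255],
])

```text
clock: 17.22
eef_pos: [0.4692, -0.1373, 0.258]
tcp_rot: [1.94, 2.464, 0.007]
force: [1.0, -0.3, 13.4]
finger_gap: 0.019
grasp_force: 43.1
```

```bash
python3 - <<'E'
from plan import *
st()
p,i=snap('side','side7'); q=cv2.imread('pics/side4.png')
f=lambda a:cv2.resize(a[195:255,270:330],None,fx=6.5,fy=6.5,interpolation=cv2.INTER_CUBIC)
cv2.imwrite('pics/c7.png',np.hstack([f(q),f(p)]))
E
```

```text
17.2167 [-0.1368 -0.1205  0.258 ] [[0.004, 1.0, 0.007], [1.0, -0.004, -0.002], [-0.002, 0.007, -1.0]] [ 1.  -0.3 13.4] [-0.36 -0.04  1.58  0.    1.59 -0.6 ] 0.0189513468239495
```

View pics/c7.png

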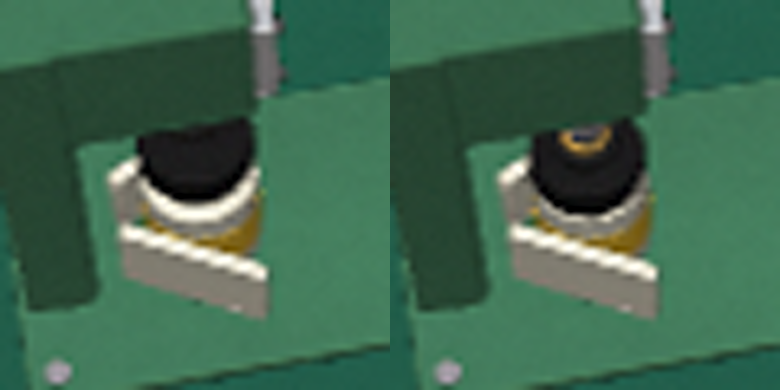

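The cap is home: the white neck gap is gone and the lever has gone solid at about 13 N. Easing back up.

Emit:
arm_command([
  [0,0.0002,-0.0018,0,0,0,255],
  [0,0.0002,-0.0018,0,0,0,255],
  [0,0.0002,-0.0018,0,0,0,255],
  [0,0.0002,-0.0018,0,0,0,255],
  [0,0.0002,-0.0018,0,0,0,255],
])

```text
clock: 17.68
eef_pos: [0.4699, -0.1371, 0.2644]
tcp_rot: [1.942, 2.466, 0.005]
force: [8.3, -2.5, -1.4]
finger_gap: 0.0186
grasp_force: 41.8
```

Emit:
arm_command([
  [0,0.0003,-0.0017,0,0,0,255],
  [0,0.0003,-0.0017,0,0,0,255],
  [0,0.0003,-0.0017,0,0,0,255],
  [0,0.0003,-0.0017,0,0,0,255],
  [0,0.0003,-0.0017,0,0,0,255],
])

```text
clock: 18.1
eef_pos: [0.4713, -0.1368, 0.2723]
tcp_rot: [1.942, 2.467, 0.004]
force: [9.6, -2.9, -1.4]
finger_gap: 0.0187
grasp_force: 42.1
```

Emit:
arm_command([
  [0,0.0003,-0.0017,0,0,0,255],
  [0,0.0003,-0.0017,0,0,0,255],
  [0,0.0003,-0.0017,0,0,0,255],
  [0,0.0003,-0.0017,0,0,0,255],
  [0,0.0003,-0.0017,0,0,0,255],
])

```text
clock: 18.52
eef_pos: [0.473, -0.1363, 0.2807]
tcp_rot: [1.942, 2.467, 0.005]
force: [12.7, -1.6, -4.1]
finger_gap: 0.0188
grasp_force: 42.4
```

Emit:
arm_command([
  [0,0.0005,-0.0016,0,0,0,255],
  [0,0.0005,-0.0016,0,0,0,255],
  [0,0.0005,-0.0016,0,0,0,255],
  [0,0.0005,-0.0016,0,0,0,255],
  [0,0.0005,-0.0016,0,0,0,255],
])

```text
clock: 18.93
eef_pos: [0.4752, -0.1358, 0.2883]
tcp_rot: [1.942, 2.467, 0.004]
force: [12.1, -2.6, -5.6]
finger_gap: 0.0186
grasp_force: 42.7
```

Emit:
arm_command([
  [0,0.0005,-0.0016,0,0,0,255],
  [0,0.0005,-0.0016,0,0,0,255],
  [0,0.0005,-0.0016,0,0,0,255],
  [0,0.0005,-0.0016,0,0,0,255],
  [0,0.0005,-0.0016,0,0,0,255],
])

```text
clock: 19.35
eef_pos: [0.4779, -0.1351, 0.2961]
tcp_rot: [1.942, 2.467, 0.005]
force: [12.6, -1.3, -4.2]
finger_gap: 0.0185
grasp_force: 43.4
```

Emit:
arm_command([
  [0,0.0007,-0.0016,0,0,0,255],
  [0,0.0007,-0.0016,0,0,0,255],
  [0,0.0007,-0.0016,0,0,0,255],
  [0,0.0007,-0.0016,0,0,0,255],
  [0,0.0007,-0.0016,0,0,0,255],
])

```text
clock: 19.77
eef_pos: [0.481, -0.1344, 0.3039]
tcp_rot: [1.943, 2.468, 0.004]
force: [11.3, -2.9, -4.8]
finger_gap: 0.0185
grasp_force: 43.8
```

Emit:
arm_command([
  [0,0.0007,-0.0016,0,0,0,255],
  [0,0.0007,-0.0016,0,0,0,255],
  [0,0.0007,-0.0016,0,0,0,255],
  [0,0.0007,-0.0016,0,0,0,255],
  [0,0.0007,-0.0016,0,0,0,255],
])

```text
clock: 20.18
eef_pos: [0.4845, -0.1335, 0.3115]
tcp_rot: [1.943, 2.468, 0.004]
force: [13.0, -2.9, -7.4]
finger_gap: 0.0184
grasp_force: 44.1
```

```bash
python3 - <<'E'
from plan import *
st()
E
```

```text
20.1833 [-0.121  -0.1205  0.3115] [[0.004, 1.0, 0.002], [1.0, -0.004, 0.001], [0.001, 0.002, -1.0]] [13.  -2.9 -7.4] [-0.34 -0.01  1.45  0.    1.7  -0.58] 0.01838668862301037
```

Emit:
arm_command([
  [0,0.0008,-0.0015,0,0,0,255],
  [0,0.0008,-0.0015,0,0,0,255],
  [0,0.0008,-0.0015,0,0,0,255],
  [0,0.0008,-0.0015,0,0,0,255],
  [0,0.0008,-0.0015,0,0,0,255],
])

```text
clock: 20.6
eef_pos: [0.4882, -0.1326, 0.3191]
tcp_rot: [1.943, 2.469, 0.004]
force: [11.4, -1.9, -7.0]
finger_gap: 0.0186
grasp_force: 44.1
```

Emit:
arm_command([
  [0,0.0008,-0.0015,0,0,0,255],
  [0,0.0008,-0.0015,0,0,0,255],
  [0,0.0008,-0.0015,0,0,0,255],
  [0,0.0008,-0.0015,0,0,0,255],
  [0,0.0008,-0.0015,0,0,0,255],
])

```text
clock: 21.02
eef_pos: [0.492, -0.1317, 0.3261]
tcp_rot: [-1.943, -2.468, -0.003]
force: [11.4, -2.4, -8.4]
finger_gap: 0.0184
grasp_force: 43.5
```

Emit:
arm_command([
  [0,0.001,-0.0014,0,0,0,255],
  [0,0.001,-0.0014,0,0,0,255],
  [0,0.001,-0.0014,0,0,0,255],
  [0,0.001,-0.0014,0,0,0,255],
  [0,0.001,-0.0014,0,0,0,255],
])

```text
clock: 21.43
eef_pos: [0.4963, -0.1306, 0.3336]
tcp_rot: [-1.943, -2.467, -0.001]
force: [4.7, -1.6, -3.6]
finger_gap: 0.0187
grasp_force: 43.3
```

Emit:
arm_command([
  [0,0.001,-0.0014,0,0,0,255],
  [0,0.001,-0.0014,0,0,0,255],
  [0,0.001,-0.0014,0,0,0,255],
  [0,0.001,-0.0014,0,0,0,255],
  [0,0.001,-0.0014,0,0,0,255],
])

```text
clock: 21.85
eef_pos: [0.5013, -0.1294, 0.3414]
tcp_rot: [-1.943, -2.468, -0.002]
force: [4.9, -1.7, -2.6]
finger_gap: 0.0191
grasp_force: 42.7
```

Emit:
arm_command([
  [0,0.0011,-0.0013,0,0,0,255],
  [0,0.0011,-0.0013,0,0,0,255],
  [0,0.0011,-0.0013,0,0,0,255],
  [0,0.0011,-0.0013,0,0,0,255],
  [0,0.0011,-0.0013,0,0,0,255],
])

```text
clock: 22.27
eef_pos: [0.507, -0.128, 0.3496]
tcp_rot: [1.942, 2.467, 0.005]
force: [3.9, -0.9, -3.3]
finger_gap: 0.0185
grasp_force: 42.1
```

```bash
python3 - <<'E'
from plan import *
st()
E
```

```text
22.2667 [-0.0978 -0.1204  0.3496] [[0.004, 1.0, 0.004], [1.0, -0.004, 0.0], [0.0, 0.004, -1.0]] [ 3.9 -0.9 -3.3] [-0.32  0.04  1.33  0.    1.78 -0.56] 0.01847467756222971
```

Emit:
arm_command([
  [0,0.001,-0.0013,0,0,0,255],
  [0,0.001,-0.0013,0,0,0,255],
  [0,0.001,-0.0013,0,0,0,255],
  [0,0.001,-0.0012,0,0,0,255],
  [0,0.0008,-0.001,0,0,0,255],
])

```text
clock: 22.68
eef_pos: [0.5117, -0.1268, 0.3555]
tcp_rot: [1.942, 2.467, 0.005]
force: [1.5, -1.5, -2.5]
finger_gap: 0.0186
grasp_force: 42.0
```

Emit:
arm_command([
  [0,0.0005,-0.0006,0,0,0,255],
  [0,0.0005,-0.0006,0,0,0,255],
  [0,0.0003,-0.0004,0,0,0,255],
  [0,0,0,0,0,0,255],
  [0,0,0,0,0,0,255],
])

```text
clock: 23.1
eef_pos: [0.5128, -0.1266, 0.357]
tcp_rot: [1.942, 2.467, 0.005]
force: [4.5, -0.8, -9.4]
finger_gap: 0.0185
grasp_force: 41.1
```

```bash
python3 - <<'E'
from plan import *
st()
E
```

```text
23.1 [-0.0918 -0.1204  0.357 ] [[0.004, 1.0, 0.004], [1.0, -0.004, 0.0], [0.0, 0.004, -1.0]] [ 4.5 -0.8 -9.4] [-0.31  0.05  1.3   0.    1.79 -0.55] 0.018510576495759677
```

Upper stop reached. Opening gently and retreating straight up.

Emit:
arm_command([
  [0,0,0,0,0,0,255],
  [0,0,0,0,0,0,255],
  [0,0,0,0,0,0,190],
  [0,0,0,0,0,0,150],
  [0,0,0,0,0,0,100],
], force=20)

```text
clock: 23.52
eef_pos: [0.5128, -0.1268, 0.3592]
tcp_rot: [1.94, 2.463, 0.006]
force: [-0.6, -0.4, 0.6]
finger_gap: 0.0451
grasp_force: 0.0
```

Emit:
arm_command([
  [0,0,0,0,0,0,0],
  [0,0,0,0,0,0,0],
  [0,0,-0.006,0,0,0,0],
  [0,0,-0.015,0,0,0,0],
  [0,0,-0.02,0,0,0,0],
])

```text
clock: 23.93
eef_pos: [0.5124, -0.1267, 0.398]
tcp_rot: [1.943, 2.468, 0.004]
force: [0.1, -0.1, 0.7]
finger_gap: 0.0854
grasp_force: 0.0
```

Emit:
arm_command([
  [0,0,-0.02,0,0,0,0],
  [0,0,-0.02,0,0,0,0],
  [0,0,-0.01,0,0,0,0],
  [0,0,0,0,0,0,0],
  [0,0,0,0,0,0,0],
])

```text
clock: 24.35
eef_pos: [0.5125, -0.1268, 0.4489]
tcp_rot: [1.941, 2.465, 0.006]
force: [-0.0, -0.0, -0.3]
finger_gap: 0.0855
grasp_force: 0.0
```

```bash
python3 - <<'E'
from plan import *
st()
p,i=snap('wrist','w8'); s,j=snap('side','side8'); print(proj(i,pw([-.0932,-.1181,.3031])))
a=cv2.resize(p[0:280,160:560],None,fx=1,fy=1); b=cv2.resize(s[180:260,260:340],(400,400),interpolation=cv2.INTER_CUBIC)
o=np.zeros((400,800,3),np.uint8); o[:280,:400]=a; o[:,400:]=b; cv2.imwrite('pics/c8.png',o)
E
```

```text
24.35 [-0.0922 -0.1206  0.4489] [[0.004, 1.0, 0.006], [1.0, -0.004, -0.001], [-0.001, 0.006, -1.0]] [-0.  -0.  -0.3] [-0.31  0.08  1.09  0.    1.97 -0.55] 0.08550512310840648
[317.15655404 208.54030076]
```

View pics/c8.png

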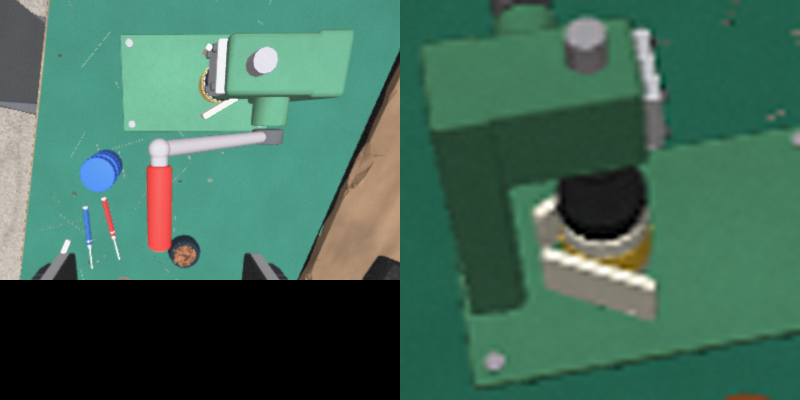

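```bash
python3 - <<'E'
from plan import *
i=arm.camera_info('side')
o=np.array(i['origin'])
d=Z.inv().apply([o[0]-Q[0],o[1]-Q[1],0]); d/=np.linalg.norm(d)
for z in(.082,.070,.07): print('cap lower front edge',z,proj(i,pw(np.array([0,0,z])+.027*d)))
a=cv2.imread('pics/side4.png');b=cv2.imread('pics/side8.png')
c=int(round(proj(i,pw(np.array([0,0,.07])+.027*d))[0]))
for im in(a,b): print(im[216:240,c-1:c+2].mean((1,2)).round().astype(int).tolist())
E
```

```text
cap lower front edge 0.082 [301.61842321 226.5098889 ]
cap lower front edge 0.07 [301.81576839 228.57237438]
cap lower front edge 0.07 [301.81576839 228.57237438]
[24, 27, 28, 28, 27, 26, 29, 14, 7, 22, 167, 241, 220, 122, 121, 124, 82, 182, 231, 189, 122, 121, 122, 122]
[26, 28, 28, 28, 27, 27, 28, 29, 30, 14, 9, 23, 199, 126, 124, 126, 84, 186, 234, 192, 123, 123, 124, 124]
```

The cap edge dropped 2.0 px against 2.06 expected for 12 mm, so the cap is home.

```bash
python3 -c "
from workcell import arm
print(arm.finish_job())"
```

```text
the job is handed in; nothing more can be done
None
```

The job is handed in: the capped jar stands upright in the nest, the lever is eased back up and released, and no bystander was touched; the cap measures fully home in the side camera.

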